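# Put the reagent row in order and secure it

## Robot

A 6-joint arm with a two-finger parallel gripper is mounted at the origin on a cart in front of the work surface, level with it; the furniture and walls round the work are solid. World frame = base frame: x ahead of the robot, y to its left, z up, the work surface at z = 0. Lengths are in mm, angles in rad, forces in N, time in s.
With the tool pointing down it reaches from about 400 to 925 mm from the base axis. Payload 12.5 kg.
Tool frame: the origin (TCP) lies between the finger pads; the fingertips stand 11 mm ahead of it and the grasp point (between the pads) lies 8 mm behind it (env.tip_extent is the distance from the TCP to the fingertips, in mm); x points along the fingers, z is the direction in which the jaws open and shut, and the axes are right-handed (so a half turn about x gives the same grasp; the last joint's range is limited). The gripper opens to 95 mm and grips with 3 to 60 N. Pads are 20 mm wide; open, the fingers measure 119 mm over their backs; the gripper's body (75 mm by 180 mm) begins 59 mm behind the grasp point.
Start: joints at [-1.208, 0.491, 1.559, -0, 1.092, -0.106], TCP at [282.41, -557.578, 194.661] pointing down, gripper open.
Joint ranges: [-3.1, 3.1], [-0.84, 2.19], [0.05, 2.79], [-1.13, 4.28], [0.06, 2.93], [-2.69, 2.69]. Speed limits (rad/s): [2.22, 2.22, 2.79, 3.14, 3.14, 3.14].

## Interface

Orientations are given as [roll, pitch, yaw] about the fixed x, y, z axes, in that order (R = Rz(yaw) Ry(pitch) Rx(roll)).
In Python, from cell import status, imaging, env gives the robot as it stands. The module is installed in compiled form; this text tells all that it offers.
- The arm moves only by the tool apply_moves, never from a script. Its argument "increments" is a list of rows, each a list of 5 numbers: the closure, from 0 (fully open) to 1 (shut), then the shift along the tool's x, y, z in mm, then the turn about the tool's x in degrees. A call has 1 to 10 rows; each row shifts and turns the commanded pose from where the row before left it, along the tool's axes as they then stand; what a row does not reach is not made up. A row lasts 1/10 s, in which the tool goes at most 50 mm and 8.59 degrees, less where a joint would pass 70% of its speed; a pose out of reach is approached as far as the arm can. A call with a gripper value outside its range is refused whole. The fingers move at their own pace and stop on an object; the grip force is fixed at half the most. Time passes only in rows, so rows that do not move let the fingers close. It gives the time, the measured TCP pose, the force and the opening at its end, in the units of the state.
- status.state(): the state, without advancing time (a new reading comes with each control period).
- imaging.read_camera(name): name is "scene" or "top" or "wrist"; returns a dict with "pixels" (420x560x3 uint8, red, green, blue), "fovy" (degrees; the focal length in pixels is half the picture's height over the tangent of half this angle, whatever the lens; pixels are square), "cx", "cy" (the principal point, pixels), "distortion" ([k1, k2, p1, p2, k3] as OpenCV has them; the pictures are not rectified), "R" (3x3) and "t" (3): a world point X has camera coordinates R X + t. Camera axes: x right, y down, z forward; pixel columns grow to the right and rows downward; lengths in mm; the calibration is good to about 2 mm. A picture is of the moment at which its call begins. There is no depth.
- env.job_done(): hands the job in, once; it reports no verdict.
The state is a dict: "t": time; "joints": joint angles; "qvel": joint speeds; "tau": joint torques, N m; "eef_pos": TCP position; "tcp_rot": TCP orientation; "ft_force": force on the tool from outside, world axes, zero at the start; "moment": the same for the moment, N m; "opening": opening from 0.0 (shut) to 1.0 (fully open).
Only numpy, scipy, OpenCV 4.12 (cv2) and the standard library are available. Lean on these libraries where they do the work, as an engineer would, in place of code of your own. Each camera call takes 0.05 s, during which the arm holds its last target. There are 200 camera calls.

## Task

Tidy the low reagent shelf: stand the bottle from the bench on it with the other three, push all four flat back against the back rail, and close the row up with the sliding end stop so that the bottles stand side by side against the fixed left end with no gaps. Then, last of all, swing the wire bail over the bottles and fully down in front of the row. Do not knock a bottle over or disturb the other things on the bench.

Things in the scene. Friction and masses are not known exactly. Their poses are not given: they have to be found in the camera images.
- reagent_shelf: low fixed sheet-metal shelf; origin on the bench under its middle, x to its back (away from the robot), y to its left, z up. In its frame, mm: deck x -40 to 48, y -190 to 190, top z 30, front open; back rail: inner face x 45, top z 56; small bail pivot ears at both ends (x 18 to 44, top z 57), else the right end is open. A bottle flat on the rail has its centre at x 17, front face x -10
- left_end (a point): centre of the inner (right-hand) face of the fixed left end plate, against which the row starts: shelf x 19, y 170, z 48 mm; the plate spans shelf x -7 to 45 mm, top z 66 mm. Axes as the shelf's
- end_stop (a joint): how far (m) the end stop, a grey upright plate 4 mm thick sliding on deck and back rail, has been moved in from its outermost place towards the left end (shelf +y), 0 to 0.16; its inner face is at shelf y = -0.168 + this. About 1 N of friction; stays where left. It spans shelf x -7 to 45, z 30 to 66 mm. Four bottles tight in a row measure 220 mm, so the closed row reads about 0.118
- end_stop_face (a point): point on the outer (right-hand) face of the end stop, 20 mm above the deck, at shelf x = 0; push here towards shelf +y. A 2 mm thick foot of the stop reaches 14 mm outward from that face on the deck. Axes as the shelf's
- bail (a joint): angle (rad) of the wire bail: 0 leaning 30 degrees back, about 0.52 straight up, 2.094 fully down (level, in front of the row). It turns about the line shelf x 30, z 48 mm along y; its 7 mm wire bar is 48 mm from that line, passes 3 mm over the caps of bottles at the rail and comes down to shelf x -18, z 48 mm. Bottles out of line stop it. Stays where left; about 2 N moves it
- bail_grip (a point): centre of the black rubber sleeve (11 mm thick, 60 mm long, shelf y -155 to -95 mm) on the bail's bar, near its right end, where no bottle stands once the row is closed up: push it from behind over the top, then down
- bottle_a_mid (a point): square white plastic reagent bottle with ribbed round screw cap, 55 x 55 mm, 44 mm tall (body 39 mm tall with sloping shoulders, cap 39 mm across), about 110 g, like the other three; the point is on its axis, half-way up (22 mm above its underside); x and y square to its flat sides, z up. Starts on the shelf deck, leftmost, out of line
- bottle_b_mid (a point): square white plastic reagent bottle with ribbed round screw cap, 55 x 55 mm, 44 mm tall (body 39 mm tall with sloping shoulders, cap 39 mm across), about 110 g, like the other three; the point is on its axis, half-way up (22 mm above its underside); x and y square to its flat sides, z up. Starts on the shelf deck, second from the left, out of line
- bottle_c_mid (a point): square white plastic reagent bottle with ribbed round screw cap, 55 x 55 mm, 44 mm tall (body 39 mm tall with sloping shoulders, cap 39 mm across), about 110 g, like the other three; the point is on its axis, half-way up (22 mm above its underside); x and y square to its flat sides, z up. Starts on the shelf deck, third from the left, out of line; the free place, about 110 mm wide, is between it and the end stop
- bottle_d_mid (a point): square white plastic reagent bottle with ribbed round screw cap, 55 x 55 mm, 44 mm tall (body 39 mm tall with sloping shoulders, cap 39 mm across), about 110 g, like the other three; the point is on its axis, half-way up (22 mm above its underside); x and y square to its flat sides, z up. Starts on the bench in front of the shelf
- tape_roll: bystander: roll of pale tape, 61 mm across, 25 mm tall; origin under its centre
- marker_black: bystander: white marker pen with black cap, 135 mm long, 13 mm thick, lying near the bench's front edge; origin under its middle, it lies along its y
- vial: bystander: small white vial, 18 mm across, 26 mm tall, standing; origin under its centre
There are look-alikes about, which are no part of the job. Leave any orange look-alike of the part that bears bottle_c_mid alone. Leave any pink look-alike of the part that bears bottle_b_mid alone.

How it is judged:
By the outcome, as a careful person would: the job done as asked, in the order asked, and still so for the second after the job is handed in, with the robot touching nothing.
It also fails if it takes over 72 s, if anything falls off the work surface, if the arm or the gripper's body presses on something with over 40 N, if the wrist force passes 120 N, or if a joint passes its speed limit or range.

## Working session

There is one attempt and no reset: what is moved stays moved. The work goes in short steps, Python scripts to look and compute and a tool call to move; the robot and the scene stay as the last step left them, time stands still between calls to the robot, and variables do not carry over. Pictures are saved under pics/ and viewed, about 8 in all and at most 12, crops included, and the job is handed in when it is done.

Besides the shell and the picture viewer there is one more tool, called after "Emit:" by a JSON object that holds its "api" and its "payload". apply_moves: Moves the arm, as the interface text tells. Its arguments: {"type":"object","properties":{"increments":{"type":"array"}},"required":["increments"]}

```bash
mkdir -p pics; cat > h.py <<'E'
import numpy as np, cv2
from cell import status, imaging, env
def cam(n):
    d=imaging.read_camera(n); p=d["pixels"]; h=p.shape[0]
    f=h/2/np.tan(np.radians(d["fovy"])/2)
    d["K"]=np.array([[f,0,d["cx"]],[0,f,d["cy"]],[0,0,1.]]); d["D"]=np.array(d["distortion"],float)
    d["R"]=np.array(d["R"]);d["t"]=np.array(d["t"]); return d
def onz(d,uv,z):
    u=cv2.undistortPoints(np.array(uv,float).reshape(-1,1,2),d["K"],d["D"]).reshape(-1,2)
    C=-d["R"].T@d["t"]; r=np.c_[u,np.ones(len(u))]@d["R"]
    return C+r*((z-C[2])/r[:,2])[:,None]
def proj(d,X):
    return cv2.projectPoints(np.array(X,float).reshape(-1,1,3),cv2.Rodrigues(d["R"])[0],d["t"],d["K"],d["D"])[0].reshape(-1,2)
def save(d,name): cv2.imwrite("pics/"+name,cv2.cvtColor(d["pixels"],cv2.COLOR_RGB2BGR))
E
python3 - <<'E'
from h import *
for n in("top","scene"):
    d=cam(n); save(d,n+"0.png"); print(n,d["fovy"],-d["R"].T@d["t"],d["R"][2])
print(status.state())
E
```

```text
top 44.77482193774385 [ 288.06611471   17.0234725  1330.66700756] [ 0.22791091  0.02511743 -0.97335797]
scene 47.021484055522976 [ 40.96473927 946.82048316 968.5045757 ] [ 0.39275193 -0.66378115 -0.63650649]
{'t': 0.1, 'joints': array([-1.20759924e+00,  4.91489012e-01,  1.55939002e+00, -3.42077605e-05,
        1.09172846e+00, -1.05565595e-01]), 'qvel': array([-0.00023284, -0.00132882, -0.0031879 ,  0.00040813, -0.00125677,
       -0.00035505]), 'tau': array([ 1.21466666e-03, -6.13627625e+01, -2.58604789e+01,  6.93268888e-02,
        4.70470986e-02, -4.48366097e-05]), 'eef_pos': array([ 282.30838782, -557.33416373,  194.12606086]), 'tcp_rot': array([3.06591533, 1.56978103, 1.96389747]), 'ft_force': array([ 0.2554875 ,  0.17348006, -0.38680461]), 'moment': array([0.02200213, 0.02354331, 0.01679393]), 'opening': 0.9998092051439575}
```

View pics/top0.png

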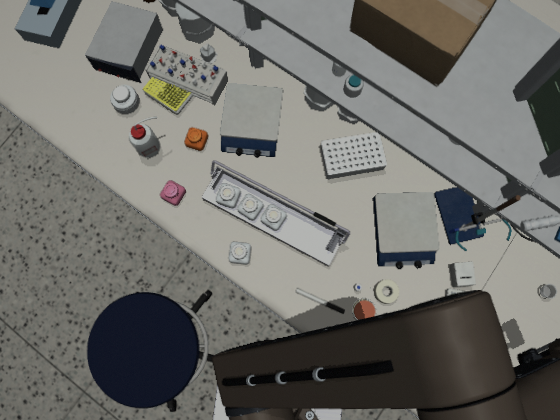

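View pics/scene0.png

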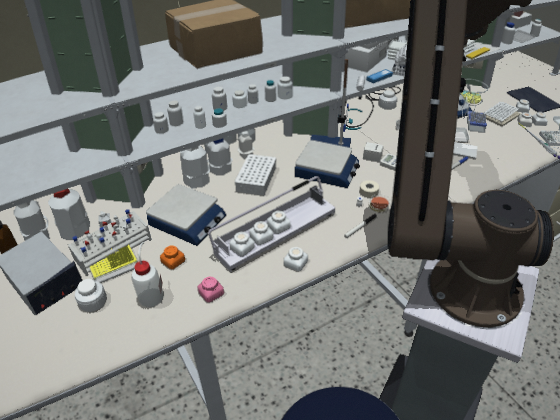

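The top view shows the shelf running from (212,175) to (342,250), with bottles on it at (228,194), (250,206) and (273,215) and the end stop at about (335,240). Possible matches for bottle d:
- white square bottle on the bench at (240,252)
- orange bottle at (196,138)
- pink bottle at (173,192)
- round white jar at (123,98)

I choose (240,252), the only white square bottle in front of the shelf. I'll check it in a close crop.

```bash
python3 - <<'E'
from h import *
d=cam("top"); c=cv2.cvtColor(d["pixels"],cv2.COLOR_RGB2BGR)[150:280,190:365]
cv2.imwrite("pics/crop1.png",cv2.resize(c,None,fx=4.5,fy=4.5,interpolation=cv2.INTER_CUBIC))
for n,uv,z in [("D",(240,252),44),("A",(228,194),74),("B",(250,206),74),("C",(273,215),74),("pink",(173,192),44),("tape",(387,292),25),("vial",(358,287),26)]:
    print(n,onz(d,[uv],z)[0].round())
E
```

```text
D [463. 139.  44.]
A [603. 185.  74.]
B [578. 126.  74.]
C [561.  65.  74.]
pink [601. 334.  44.]
tape [ 402. -245.   25.]
vial [ 407. -169.   26.]
```

View pics/crop1.png

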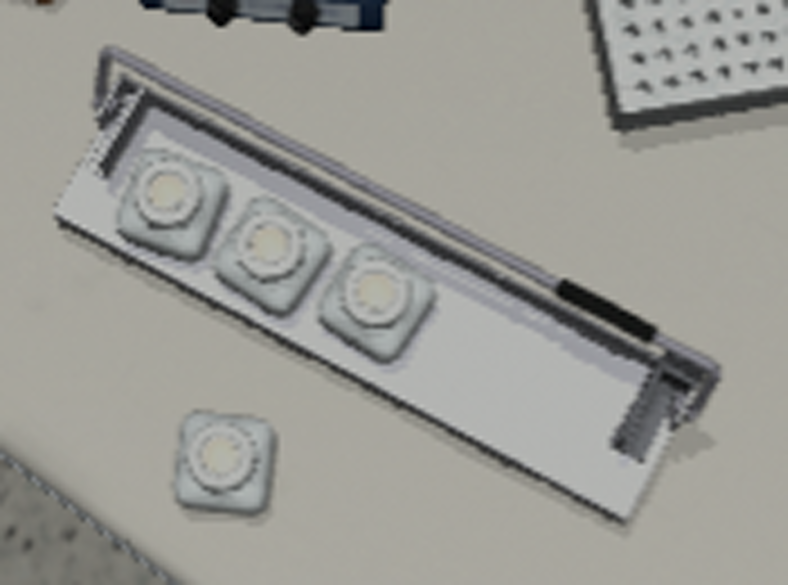

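The crop shows a white square bottle at crop (222,458), which is bottle d. The shelf's front corners are at (57,212) and (627,520), and the end stop is at (645,400). Next I compute the shelf frame.

```bash
cat >> h.py <<'E'
class S: pass
def setshelf(o,yaw):
    S.o=np.array([o[0],o[1],0.]); S.yaw=yaw; c,s=np.cos(yaw),np.sin(yaw); S.R=np.array([[c,-s,0],[s,c,0],[0,0,1.]])
def w2s(p): return (np.atleast_2d(p)-S.o)@S.R
def s2w(p): return np.atleast_2d(p)@S.R.T+S.o
E
python3 - <<'E'
from h import *
d=cam("top")
P=lambda a,z:onz(d,np.array(a,float)/4.5+[190-.4,150-.4],z)
f=P([(57,212),(627,520)],30); print(f.round(1),np.linalg.norm(f[0]-f[1]))
v=f[0]-f[1]; yaw=np.arctan2(v[1],v[0])-np.pi/2; 
m=f.mean(0); o=m-(-40)*np.array([np.cos(yaw),np.sin(yaw),0]); setshelf(o,yaw)
print("o",o,"yaw",yaw,np.degrees(yaw))
caps=P([(170,195),(270,245),(377,290)],74); print("caps shelf",w2s(caps).round(1))
D=P([(222,458)],44); print("D",D.round(1))
e=P([(192,412),(272,418),(268,515),(178,505)],33); print(e.round(1)); 
c=e.mean(0);print(c)
for i in range(4):
    q=e[(i+1)%4]-e[i]; print(np.linalg.norm(q),np.degrees(np.arctan2(q[1],q[0])))
s=cam("scene"); save(s,"s.png")
C=cv2.cvtColor(s["pixels"],cv2.COLOR_RGB2BGR)
pts=s2w([[-40,190,30],[-40,-190,30],[45,170,66],[45,-170,66],[48,-190,30],[-7,-170,66],[-7,170,66]])
pts=np.r_[pts,caps,D]
im=C[160:280,190:350]; im=cv2.resize(im,None,fx=5,fy=5,interpolation=cv2.INTER_CUBIC)
for u in proj(s,pts): cv2.drawMarker(im,tuple(int(x) for x in (u-[190,160]+.4)*5),(0,0,255),0,10,1)
cv2.imwrite("pics/crop2.png",im)
E
```

```text
[[599.8 258.1  30. ]
 [455.1 -90.   30. ]] 376.95638900194746
o [564.37777511  68.73062207  30.        ] yaw -0.39400244815072627 -22.57467739685866
caps shelf [[ -7.1 125.4  74. ]
 [ -5.3  61.2  74. ]
 [  0.9  -4.3  74. ]]
D [[464.  142.1  44. ]]
[[490.  163.6  33. ]
 [491.5 117.5  33. ]
 [435.9 113.2  33. ]
 [436.  164.8  33. ]]
[463.39628148 139.77833638  33.        ]
46.07989683886464 -88.14603251558381
55.761249870621285 -175.52047604762123
51.596757535183656 89.88950220533133
54.01364140307286 -1.2579300812344665
```

View pics/crop2.png

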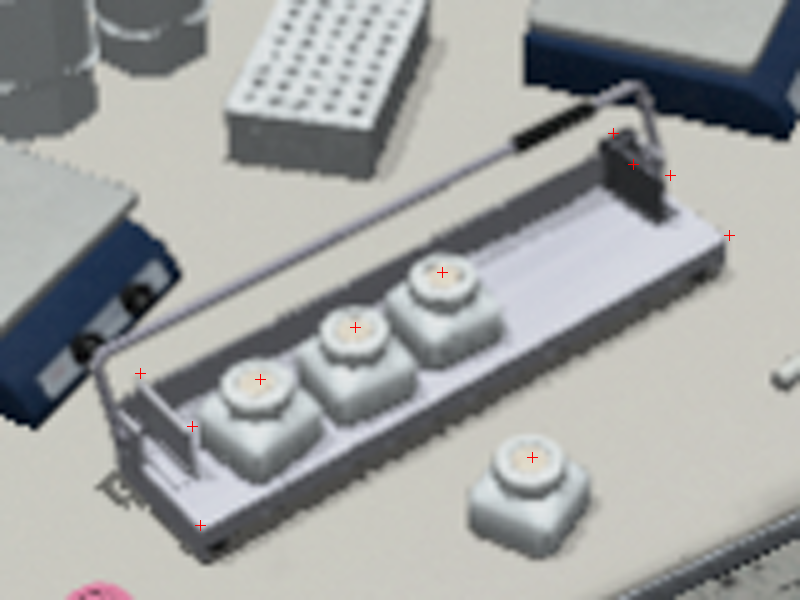

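The scene crop agrees with the shelf frame to a few mm: the front corners and left plate markers sit within 1–2 px of the real edges, and the caps are on their markers. Now the move helper.

```bash
cat >> h.py <<'E'
from scipy.spatial.transform import Rotation as Ro
setshelf((564.4,68.7),-0.394)
def rep():
    s=status.state(); R=Ro.from_euler("xyz",s["tcp_rot"]).as_matrix(); p=s["eef_pos"]
    jaw=np.degrees(np.arctan2(R[1,2],R[0,2])); 
    print("t %.1f pos %s shelf %s jawdeg %.1f (rel shelf y %.1f) F %s open %.2f"%(s["t"],p.round(1),w2s(p).round(1)[0],jaw,(jaw-90-np.degrees(S.yaw)+90)%180-90,s["ft_force"].round(1),s["opening"]))
    return p,R,jaw
def go(target,p,R): print("->",np.round(target,1).ravel(),"tool shift",(R.T@(np.ravel(target)-p)).round(1))
E
python3 - <<'E'
from h import *
p,R,j=rep(); print(R.round(3)); print("tilt",R[:,0]); go([463,140,150],p,R)
E
```

```text
t 0.2 pos [ 282.4 -557.5  194.4] shelf [ -20.  -686.4  194.4] jawdeg -63.1 (rel shelf y 49.4) F [-0.2 -0.3  0.6] open 1.00
[[-0.     0.892  0.452]
 [ 0.     0.452 -0.892]
 [-1.     0.    -0.   ]]
tilt [-1.55005600e-04  4.10165358e-04 -9.99999904e-01]
-> [463 140 150] tool shift [  44.6  476.3 -540.6]
```

Emit:
{"api": "apply_moves", "payload": {"increments": [[0, 0, 30, -34, 0], [0, 0, 30, -34, 0], [0, 0, 30, -34, 0], [0, 0, 30, -34, 0], [0, 0, 30, -34, 0], [0, 0, 30, -34, 0], [0, 0, 30, -34, 0], [0, 0, 30, -34, 0], [0, 0, 30, -34, 0], [0, 0, 30, -34, 0]]}}

```text
t: 1.25
eef_pos: [396.5, -117.0, 194.8]
tcp_rot: [0.588, 1.57, -0.514]
ft_force: [0.7, -0.4, -0.4]
opening: 0.996
```

Emit:
{"api": "apply_moves", "payload": {"increments": [[0, 0, 30, -34, 0], [0, 0, 30, -34, 0], [0, 0, 30, -34, 0], [0, 0, 30, -34, 0], [0, 0, 28, -31, 0], [0, 0, 28, -31, 0], [0, 0, 0, 0, 8.5], [0, 0, 0, 0, 8.5], [0, 0, 0, 0, 8.5], [0, 0, 0, 0, 0]]}}

```text
t: 2.25
eef_pos: [463.9, 137.6, 194.6]
tcp_rot: [-0.712, 1.571, -2.261]
ft_force: [-0.2, -0.3, -0.5]
opening: 1.005
```

```bash
python3 - <<'E'
from h import *
p,R,j=rep(); go([463,140,150],p,R)
d=cam("wrist"); print(-d["R"].T@d["t"],d["R"][2]); save(d,"w1.png")
E
```

```text
t 2.2 pos [463.9 137.6 194.6] shelf [-119.2   25.   194.6] jawdeg -88.8 (rel shelf y 23.8) F [-0.2 -0.3 -0.5] open 1.00
-> [463 140 150] tool shift [44.6 -0.9 -2.4]
[535.84869051 138.97623853 384.76924419] [-0.257935   -0.00676842 -0.96613856]
```

View pics/w1.png

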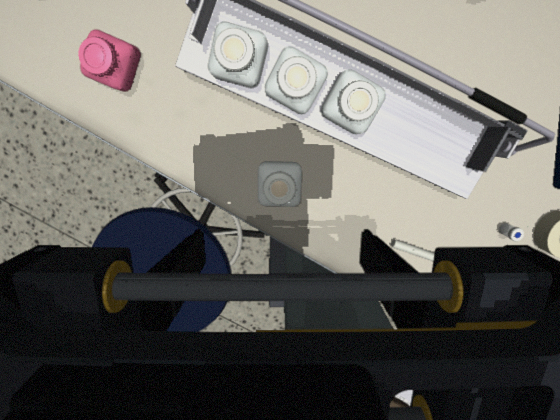

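The wrist view has bottle d at (279,187), square to the jaws, and the shelf's front corners at (178,67) and (466,197). The caps of a, b and c are at (235,47), (297,76) and (359,100).

```bash
python3 - <<'E'
from h import *
d=cam("wrist")
print("D",onz(d,[(279,187)],44), "bench body mid",onz(d,[(279.5,184)],33))
f=onz(d,[(177.5,66.5),(466,197)],30); v=f[0]-f[1]; print(f.round(1),np.linalg.norm(v),np.degrees(np.arctan2(v[1],v[0]))-90, w2s(f).round(1))
print(w2s(onz(d,[(235,47),(297,76),(359,100)],74)).round(1))
E
```

```text
D [[465.63667277 140.54397488  44.        ]] bench body mid [[467.03668545 140.07743898  33.        ]]
[[595.7 256.   30. ]
 [456.6 -91.1  30. ]] 373.8988089976136 -21.83234216041383 [[ -43.   185.    30. ]
 [ -38.2 -188.9   30. ]]
[[ -5.8 124.2  74. ]
 [ -5.5  59.4  74. ]
 [ -0.4  -5.9  74. ]]
```

Emit:
{"api": "apply_moves", "payload": {"increments": [[0, 40, 1.6, -2.9, 0], [0, 40, 0, 0, 0], [0, 40, 0, 0, 0], [0, 30, 0, 0, 0], [0, 18, 0, 0, 0], [0, 10, 0, 0, 0], [0.6, 0, 0, 0, 0], [0.6, 0, 0, 0, 0], [0.6, 0, 0, 0, 0], [0.6, 0, 0, 0, 0]]}}

```text
t: 3.35
eef_pos: [466.0, 140.4, 17.5]
tcp_rot: [1.641, 1.569, 0.095]
ft_force: [-0.4, 0.1, -0.7]
opening: 0.721
```

```bash
python3 - <<'E'
from h import *
p,R,j=rep()
E
```

```text
t 3.4 pos [466.  140.4  17.5] shelf [-118.4   28.5   17.5] jawdeg -88.6 (rel shelf y 24.0) F [-0.4  0.1 -0.7] open 0.72
```

Emit:
{"api": "apply_moves", "payload": {"increments": [[0.7, 0, 0, 0, 0], [0.7, 0, 0, 0, 0], [0.7, 0, 0, 0, 0], [0.7, 0, 0, 0, 0], [0.7, -20, 0, 0, 0], [0.7, -35, 0, 0, 0], [0.7, -35, 0, 0, 8], [0.7, 0, 0, 0, 8], [0.7, 0, 0, 0, 8], [0.7, 0, 0, 0, 0]]}}

```text
t: 4.35
eef_pos: [465.4, 140.4, 106.8]
tcp_rot: [1.715, 1.571, -0.253]
ft_force: [1.0, 0.9, -1.5]
opening: 0.404
```

```bash
python3 - <<'E'
from h import *
p,R,j=rep(); go(s2w([-10,-90,107]),p,R)
d=cam("scene"); cv2.imwrite("pics/s2.png",cv2.resize(cv2.cvtColor(d["pixels"],cv2.COLOR_RGB2BGR)[130:290,180:380],None,fx=4,fy=3.7))
E
```

```text
t 4.3 pos [465.4 140.4 106.8] shelf [-118.9   28.2  106.8] jawdeg -112.8 (rel shelf y -0.2) F [ 1.   0.9 -1.5] open 0.40
-> [520.6 -10.6 107. ] tool shift [ -0.2 109.3 117.8]
```

View pics/s2.png

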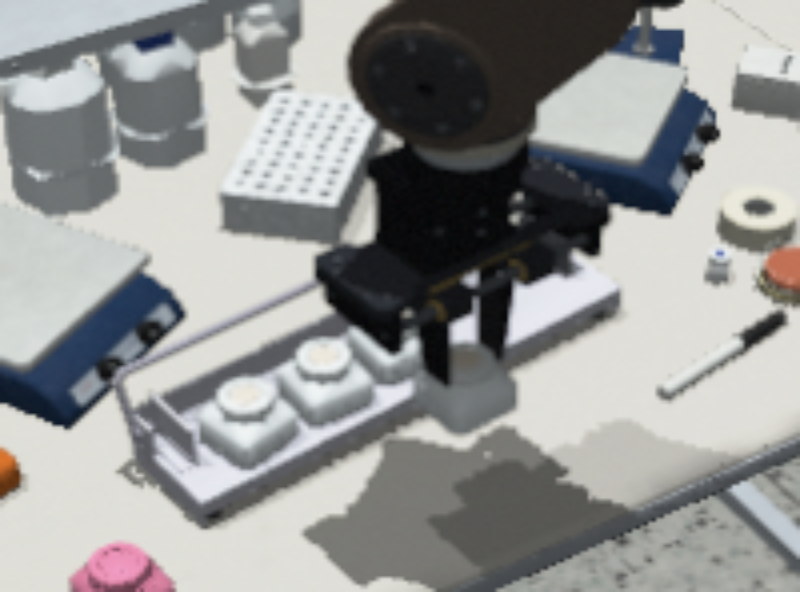

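The bottle has been lifted, but the opening reads 0.40 (38 mm), so the grip has slipped up onto the cap. It hangs upright below the fingertips, with its near bottom corner at crop (465,430). I'll measure how high its underside is.

```bash
python3 - <<'E'
from h import *
d=cam("scene")
for z in (40,45,50,55,60,65): print(z,(proj(d,s2w([-118.9-27.5,28.2+27.5,z]))[0]-[180,130])*[4,3.7], "top cap",(proj(d,s2w([-118.9,28.2,z+44]))[0]-[180,130])*[4,3.7])
p,R,j=rep()
E
```

```text
40 [458.0653535  488.79239907] top cap [464.50672607 406.24567804]
45 [458.10675284 483.93610643] top cap [464.56219558 401.16644694]
50 [458.14821798 479.05371123] top cap [464.6177729 396.0605072]
55 [458.18974806 474.14503703] top cap [464.67345715 390.92768619]
60 [458.23134222 469.20990619] top cap [464.72924741 385.76781021]
65 [458.27299959 464.24813983] top cap [464.78514276 380.58070449]
t 4.5 pos [465.3 140.3 106.4] shelf [-119.    28.1  106.4] jawdeg -112.4 (rel shelf y 0.2) F [ 0.1  1.  -1.5] open 0.40
```

```bash
python3 - <<'E'
from h import *
d=cam("scene")
f=lambda X:((proj(d,s2w(X))-[180,130])*[4,3.7]).round(0)
for y in (-40,-33.5,-25,-19,19,25,33.5,40): print(y,f([-119,28.2+y,95.5]).ravel())
for z in (70,80,90,100): print(z,f([[-146.5,55.7,z],[-146.5,.7,z],[-91.5,55.7,z],[-119,28.2,z+44]]).ravel())
d=cam("top"); c=cv2.cvtColor(d["pixels"],cv2.COLOR_RGB2BGR)[150:290,190:365]
w=cam("wrist"); w=cv2.cvtColor(w["pixels"],cv2.COLOR_RGB2BGR)[90:370,100:460]
cv2.imwrite("pics/g.png",np.vstack([cv2.resize(c,(700,500))[180:],cv2.resize(w,(700,280))]))
E
```

```text
-40 [512. 370.]
-33.5 [504. 374.]
-25 [494. 379.]
-19 [487. 383.]
19 [442. 406.]
25 [435. 410.]
33.5 [424. 415.]
40 [417. 420.]
70 [458. 459. 523. 425. 406. 416. 465. 375.]
80 [458. 449. 524. 415. 406. 406. 465. 365.]
90 [459. 439. 524. 404. 406. 396. 465. 354.]
100 [459. 429. 524. 394. 405. 386. 465. 344.]
```

View pics/g.png

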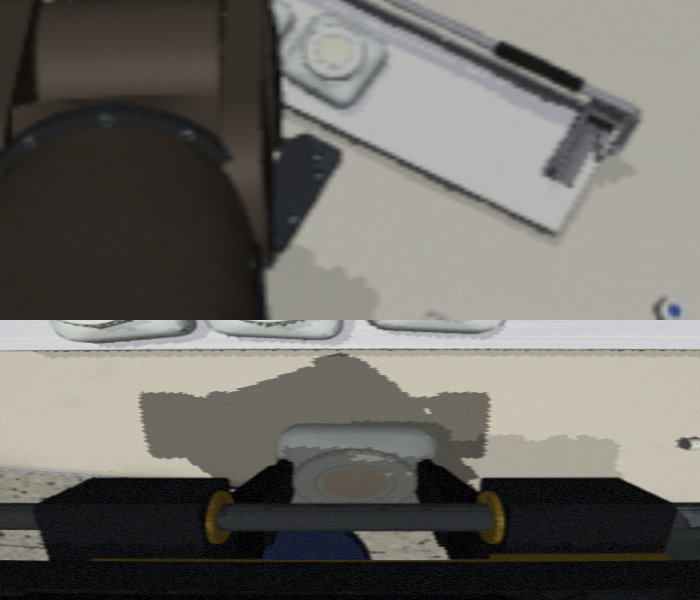

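The wrist view shows the jaws bearing at the cap sides with the bottle upright and square. The projections put its underside at z ≈ 90–95, which is where it should be. I'll carry it to the free place and lower it, watching the force.

```bash
python3 - <<'E'
from h import *
p,R,j=rep(); print(env.tip_extent); go(s2w([5,-90,106.5]),p,R)
E
```

```text
t 4.6 pos [465.4 140.3 106.3] shelf [-118.9   28.1  106.3] jawdeg -112.5 (rel shelf y 0.1) F [-0.4 -0.5 -1.4] open 0.40
11.0
-> [534.5 -16.3 106.5] tool shift [ -0.2 123.8 118.3]
```

Emit:
{"api": "apply_moves", "payload": {"increments": [[0.7, 0, 15, 15, 0], [0.7, 0, 25, 25, 0], [0.7, 0, 25, 25, 0], [0.7, 0, 25, 25, 0], [0.7, 0, 22, 18, 0], [0.7, 0, 12, 10, 0], [0.7, 15, 0, 0, 0], [0.7, 15, 0, 0, 0], [0.7, 15, 0, 0, 0], [0.7, 5, 0, 0, 0]]}}

```text
t: 5.6
eef_pos: [533.7, -15.8, 55.3]
tcp_rot: [-1.318, 1.568, 3.001]
ft_force: [0.4, -0.1, -0.6]
opening: 0.401
```

Emit:
{"api": "apply_moves", "payload": {"increments": [[0.7, 3, 0, 0, 0], [0.7, 3, 0, 0, 0], [0.7, 2, 0, 0, 0], [0.7, 0, 0, 0, 0]]}}

```text
t: 6.0
eef_pos: [534.6, -16.2, 48.8]
tcp_rot: [1.572, 1.571, -0.394]
ft_force: [0.1, 0.0, -0.8]
opening: 0.399
```

Emit:
{"api": "apply_moves", "payload": {"increments": [[0.7, 1.5, 0, 0, 0], [0.7, 0, 0, 0, 0]]}}

```text
t: 6.2
eef_pos: [534.6, -16.3, 47.2]
tcp_rot: [1.431, 1.571, -0.535]
ft_force: [0.4, 0.4, -1.9]
opening: 0.403
```

Emit:
{"api": "apply_moves", "payload": {"increments": [[0.7, 1.5, 0, 0, 0], [0.7, 0, 0, 0, 0]]}}

```text
t: 6.4
eef_pos: [534.9, -16.3, 46.5]
tcp_rot: [1.728, 1.57, -0.238]
ft_force: [-1.4, 0.1, 9.3]
opening: 0.405
```

Contact on the deck at TCP z ≈ 46.5, as predicted. Releasing now.

Emit:
{"api": "apply_moves", "payload": {"increments": [[0.3, 0, 0, 0, 0], [0.3, 0, 0, 0, 0], [0.3, 0, 0, 0, 0], [0.3, 0, 0, 0, 0], [0.3, 0, 0, 0, 0], [0.3, -20, 0, 0, 0], [0.3, -30, 0, 0, 0], [0.3, -40, 0, 0, 0], [0.3, 0, 0, 0, 0]]}}

```text
t: 7.3
eef_pos: [536.6, -16.5, 139.8]
tcp_rot: [1.804, 1.564, -0.162]
ft_force: [0.2, 0.2, -0.4]
opening: 0.703
```

```bash
python3 - <<'E'
from h import *
p,R,j=rep(); go(s2w([-80,-90,135]),p,R); go(s2w([-80,124,135]),p,R)
d=cam("wrist"); save(d,"w2.png")
E
```

```text
t 7.3 pos [536.6 -16.5 139.8] shelf [  7.  -89.4 139.8] jawdeg -112.6 (rel shelf y -0.1) F [ 0.2  0.2 -0.4] open 0.70
-> [456.   16.3 135. ] tool shift [  4.2 -87.    0.7]
-> [538.1 213.9 135. ] tool shift [   4.6  -87.3 -213.3]
```

View pics/w2.png

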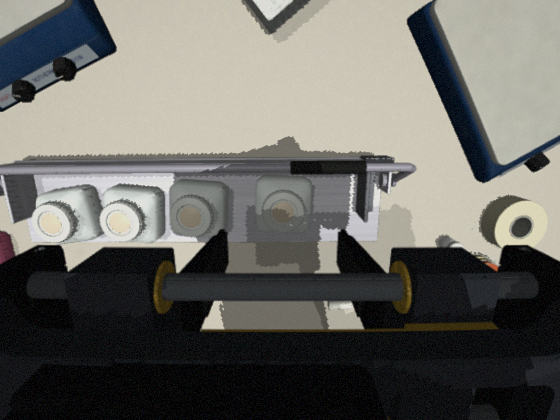

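Bottle d stands square in the free place at (284,212), and nothing else was disturbed. Next I push a and b back together, with one finger centred on each.

Emit:
{"api": "apply_moves", "payload": {"increments": [[0.44, 0, -40, 0, 0], [0.44, 0, -42, 0, 0], [0.44, 0, 0, -40, 0], [0.44, 0, 0, -45, 0], [0.44, 0, 0, -45, 0], [0.44, 0, 0, -40, 0], [0.44, 20, 0, -11.4, 0], [0.44, 40, 0, 0, 0], [0.44, 34, 0, 0, 0], [0.44, 0, 0, 0, 0]]}}

```text
t: 8.35
eef_pos: [525.9, 182.2, 37.0]
tcp_rot: [-0.951, 1.562, -2.917]
ft_force: [0.3, -0.7, 0.6]
opening: 0.562
```

```bash
python3 - <<'E'
from h import *
rep()
E
```

```text
t 8.3 pos [525.9 182.2  37. ] shelf [-79.2  90.   37. ] jawdeg -112.6 (rel shelf y -0.1) F [ 0.3 -0.7  0.6] open 0.56
```

Emit:
{"api": "apply_moves", "payload": {"increments": [[0.44, -9, 0, 0, 0], [0.44, 0, 0, 0, 0]]}}

```text
t: 8.55
eef_pos: [529.9, 182.9, 53.0]
tcp_rot: [2.156, 1.568, 0.19]
ft_force: [-0.1, 0.0, -0.2]
opening: 0.562
```

```bash
python3 - <<'E'
from h import *
rep()
E
```

```text
t 8.6 pos [529.9 182.9  53. ] shelf [-75.7  92.2  53. ] jawdeg -112.7 (rel shelf y -0.1) F [-0.1  0.  -0.2] open 0.56
```

Emit:
{"api": "apply_moves", "payload": {"increments": [[0.44, 6, 15, 0, 0], [0.44, 0, 9, 0, 0], [0.44, 0, 5, 0, 0], [0.44, 0, 5, 0, 0], [0.44, 0, 5, 0, 0], [0.44, 0, 5, 0, 0], [0.44, 0, 5, 0, 0], [0.44, 0, 3, 0, 0], [0.44, 0, 0, 0, 0]]}}

```text
t: 9.45
eef_pos: [577.0, 162.6, 44.5]
tcp_rot: [1.62, 1.571, -0.346]
ft_force: [-1.1, 0.1, -0.2]
opening: 0.562
```

```bash
python3 - <<'E'
from h import *
rep()
E
```

```text
t 9.4 pos [577.  162.6  44.5] shelf [-24.4  91.5  44.5] jawdeg -112.7 (rel shelf y -0.1) F [-1.1  0.1 -0.2] open 0.56
```

Emit:
{"api": "apply_moves", "payload": {"increments": [[0.44, -1, 2, 0, 0], [0.44, 0, 2, 0, 0], [0.44, 0, 0, 0, 0]]}}

```text
t: 9.75
eef_pos: [580.6, 161.1, 45.7]
tcp_rot: [1.704, 1.57, -0.262]
ft_force: [0.1, -0.6, -0.5]
opening: 0.562
```

Emit:
{"api": "apply_moves", "payload": {"increments": [[0.44, 0, 2, 0, 0], [0.44, 0, 0, 0, 0]]}}

```text
t: 9.95
eef_pos: [582.4, 160.3, 45.6]
tcp_rot: [1.556, 1.571, -0.41]
ft_force: [-0.8, -0.4, -0.2]
opening: 0.56
```

Emit:
{"api": "apply_moves", "payload": {"increments": [[0.44, 0, 1, 0, 0], [0.44, 0, 0, 0, 0]]}}

```text
t: 10.15
eef_pos: [583.1, 160.0, 45.6]
tcp_rot: [-0.64, 1.571, -2.606]
ft_force: [-1.0, 0.7, 0.7]
opening: 0.557
```

Emit:
{"api": "apply_moves", "payload": {"increments": [[0.44, 0, 2, 0, 0], [0.44, 0, 0, 0, 0]]}}

```text
t: 10.35
eef_pos: [585.0, 159.2, 45.5]
tcp_rot: [-0.504, 1.571, -2.47]
ft_force: [-2.1, 0.9, -0.0]
opening: 0.56
```

Emit:
{"api": "apply_moves", "payload": {"increments": [[0.44, 0, 2, 0, 0], [0.44, 0, 0, 0, 0]]}}

```text
t: 10.55
eef_pos: [586.6, 158.5, 45.6]
tcp_rot: [-1.3, 1.57, 3.017]
ft_force: [-3.3, 1.4, 1.3]
opening: 0.562
```

Emit:
{"api": "apply_moves", "payload": {"increments": [[0.44, 0, 1.5, 0, 0], [0.44, 0, 0, 0, 0]]}}

```text
t: 10.75
eef_pos: [587.0, 158.3, 45.6]
tcp_rot: [-1.306, 1.568, 3.011]
ft_force: [-7.9, 4.8, 3.8]
opening: 0.56
```

```bash
python3 - <<'E'
from h import *
rep()
d=cam("top"); c=cv2.cvtColor(d["pixels"],cv2.COLOR_RGB2BGR)[150:280,190:365]
s=cam("scene"); c2=cv2.cvtColor(s["pixels"],cv2.COLOR_RGB2BGR)[160:290,190:365]
cv2.imwrite("pics/p1.png",cv2.resize(np.hstack([c,c2]),None,fx=2.28,fy=3,interpolation=cv2.INTER_CUBIC))
E
```

```text
t 10.8 pos [587.  158.3  45.6] shelf [-13.6  91.4  45.6] jawdeg -112.7 (rel shelf y -0.1) F [-7.9  4.8  3.8] open 0.56
```

View pics/p1.png

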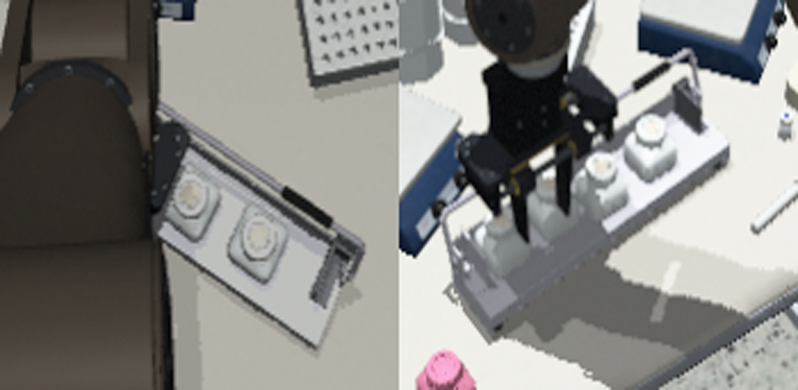

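a and b are against the rail: the force rose to about 9 N at TCP shelf x = -13.6. Next I back off and push c and d.

Emit:
{"api": "apply_moves", "payload": {"increments": [[0.44, 0, -15, 0, 0], [0.25, -3, -25, 0, 0], [0.25, 0, 0, 40, 0], [0.25, 0, 0, 45, 0], [0.25, 0, 0, 35, 0], [0.25, 0, 0, 19, 0], [0.25, 2, 0, 0, 0], [0.25, 0, 0, 0, 0]]}}

```text
t: 11.65
eef_pos: [498.5, 44.9, 46.6]
tcp_rot: [1.813, 1.57, -0.154]
ft_force: [1.0, -0.4, 0.8]
opening: 0.753
```

```bash
python3 - <<'E'
from h import *
rep()
E
```

```text
t 11.7 pos [498.5  44.9  46.6] shelf [-51.7 -47.3  46.6] jawdeg -112.7 (rel shelf y -0.1) F [ 1.  -0.4  0.8] open 0.75
```

Emit:
{"api": "apply_moves", "payload": {"increments": [[0.25, 0, 8, 0, 0], [0.25, 0, 5, 0, 0], [0.25, 0, 5, 0, 0], [0.25, 0, 5, 0, 0], [0.25, 0, 5, 0, 0], [0.25, 0, 4, 0, 0], [0.25, 0, 3, 0, 0], [0.25, 0, 1, 0, 0], [0.25, 0, 0, 0, 0]]}}

```text
t: 12.55
eef_pos: [531.1, 31.1, 46.6]
tcp_rot: [1.209, 1.571, -0.757]
ft_force: [0.5, 0.2, -0.0]
opening: 0.748
```

Emit:
{"api": "apply_moves", "payload": {"increments": [[0.25, 0, 2, 0, 0], [0.25, 0, 0, 0, 0]]}}

```text
t: 12.75
eef_pos: [532.7, 30.3, 46.6]
tcp_rot: [-0.966, 1.57, -2.932]
ft_force: [-1.8, -0.5, 0.7]
opening: 0.75
```

Emit:
{"api": "apply_moves", "payload": {"increments": [[0.25, 0, 1.5, 0, 0], [0.25, 0, 0, 0, 0]]}}

```text
t: 12.95
eef_pos: [533.6, 29.9, 46.5]
tcp_rot: [-1.262, 1.569, 3.055]
ft_force: [-4.6, 1.6, 1.9]
opening: 0.746
```

```bash
python3 - <<'E'
from h import *
rep()
E
```

```text
t 12.9 pos [533.6  29.9  46.5] shelf [-13.6 -47.6  46.5] jawdeg -112.6 (rel shelf y -0.1) F [-4.6  1.6  1.9] open 0.75
```

Emit:
{"api": "apply_moves", "payload": {"increments": [[0.25, 0, 1.5, 0, 0], [0.25, 0, 0, 0, 0], [0.25, 0, -20, 0, 0], [1, -5, -28, 0, 0], [1, 0, 0, 40, 0], [1, 0, 0, 45, 0], [1, 0, 0, 40, 0], [1, 0, 0, 25, 0], [1, 0, 0, 12, 0], [1, 0, 0, 0, 0]]}}

```text
t: 13.95
eef_pos: [429.2, -102.8, 51.8]
tcp_rot: [1.513, 1.57, -0.455]
ft_force: [-0.7, -0.1, 1.5]
opening: 0.216
```

```bash
python3 - <<'E'
from h import *
rep()
d=cam("top"); c=cv2.cvtColor(d["pixels"],cv2.COLOR_RGB2BGR)[150:280,190:365]
cv2.imwrite("pics/p2.png",cv2.resize(c,None,fx=4.5,fy=4.5,interpolation=cv2.INTER_CUBIC))
E
```

```text
t 13.9 pos [ 429.2 -102.8   51.8] shelf [ -59.  -210.3   51.8] jawdeg -112.8 (rel shelf y -0.2) F [-0.7 -0.1  1.5] open 0.22
```

View pics/p2.png

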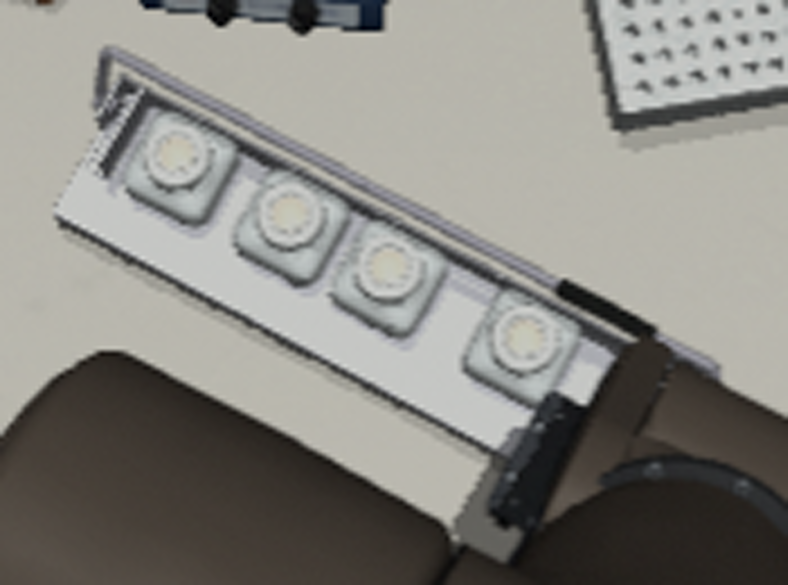

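All four bottles stand in line against the rail, with gaps between them. Now the end stop (10 of 12 pictures used).

Emit:
{"api": "apply_moves", "payload": {"increments": [[1, 0, 25, 0, 0], [1, 0, 25, 0, 0], [1, 0, 7, 0, 0], [1, 0, 0, 0, 0]]}}

```text
t: 14.4
eef_pos: [482.1, -122.9, 51.3]
tcp_rot: [1.088, 1.571, -0.877]
ft_force: [-0.2, 0.1, 0.3]
opening: 0.003
```

```bash
python3 - <<'E'
from h import *
rep()
E
```

```text
t 14.4 pos [ 482.1 -122.9   51.3] shelf [  -2.4 -208.5   51.3] jawdeg -112.6 (rel shelf y 0.0) F [-0.2  0.1  0.3] open 0.00
```

Emit:
{"api": "apply_moves", "payload": {"increments": [[1, 0, 0, -12, 0], [1, 0, 0, -8, 0], [1, 0, 0, -8, 0], [1, 0, 0, -8, 0], [1, 0, 0, -8, 0], [1, 0, 0, -8, 0], [1, 0, 0, -8, 0], [1, 0, 0, -8, 0], [1, 0, 0, -8, 0], [1, 0, 0, -8, 0]]}}

```text
t: 15.4
eef_pos: [514.2, -45.7, 51.6]
tcp_rot: [0.959, 1.571, -1.007]
ft_force: [-1.0, -0.7, 0.1]
opening: 0.008
```

Emit:
{"api": "apply_moves", "payload": {"increments": [[1, 0, 0, -8, 0], [1, 0, 0, -8, 0], [1, 0, 0, -8, 0], [1, 0, 0, -8, 0], [1, 0, 0, -6, 0], [1, 0, 0, -5, 0], [1, 0, 0, -4, 0], [1, 0, 0, 0, 0]]}}

```text
t: 16.2
eef_pos: [532.2, -2.5, 51.6]
tcp_rot: [1.598, 1.571, -0.368]
ft_force: [-0.4, 0.1, -0.9]
opening: 0.006
```

```bash
python3 - <<'E'
from h import *
rep()
E
```

```text
t 16.2 pos [532.2  -2.5  51.6] shelf [ -2.4 -78.1  51.6] jawdeg -112.6 (rel shelf y -0.0) F [-0.4  0.1 -0.9] open 0.01
```

Emit:
{"api": "apply_moves", "payload": {"increments": [[1, 0, 0, -4, 0], [1, 0, 0, -3, 0], [1, 0, 0, -2, 0], [1, 0, 0, 0, 0]]}}

```text
t: 16.6
eef_pos: [535.6, 5.6, 51.6]
tcp_rot: [1.441, 1.571, -0.524]
ft_force: [0.4, 1.3, 0.6]
opening: 0.005
```

Emit:
{"api": "apply_moves", "payload": {"increments": [[1, 0, 0, -2, 0], [1, 0, 0, 0, 0]]}}

```text
t: 16.8
eef_pos: [536.3, 7.4, 51.6]
tcp_rot: [1.108, 1.571, -0.858]
ft_force: [-0.4, -0.0, -0.3]
opening: 0.006
```

Emit:
{"api": "apply_moves", "payload": {"increments": [[1, 0, 0, -2, 0], [1, 0, 0, 0, 0]]}}

```text
t: 17.0
eef_pos: [537.1, 9.3, 51.6]
tcp_rot: [1.424, 1.571, -0.541]
ft_force: [0.1, -0.1, -0.3]
opening: 0.006
```

```bash
python3 - <<'E'
from h import *
rep()
E
```

```text
t 17.0 pos [537.1   9.3  51.6] shelf [ -2.4 -65.4  51.6] jawdeg -112.6 (rel shelf y -0.1) F [ 0.1 -0.1 -0.3] open 0.01
```

Emit:
{"api": "apply_moves", "payload": {"increments": [[1, 0, 0, -2, 0], [1, 0, 0, -2, 0], [1, 0, 0, 0, 0]]}}

```text
t: 17.3
eef_pos: [538.7, 13.1, 51.6]
tcp_rot: [1.65, 1.571, -0.315]
ft_force: [0.6, -0.2, -0.9]
opening: 0.006
```

Emit:
{"api": "apply_moves", "payload": {"increments": [[1, 0, 0, -2, 0], [1, 0, 0, 0, 0]]}}

```text
t: 17.5
eef_pos: [539.4, 14.9, 51.6]
tcp_rot: [1.576, 1.571, -0.39]
ft_force: [-0.8, -0.5, 0.1]
opening: 0.007
```

```bash
python3 - <<'E'
from h import *
rep()
d=cam("scene");c=cv2.cvtColor(d["pixels"],cv2.COLOR_RGB2BGR)[155:285,190:365]
cv2.imwrite("pics/p3.png",cv2.resize(c,None,fx=4.5,fy=4.5,interpolation=cv2.INTER_CUBIC))
E
```

```text
t 17.5 pos [539.4  14.9  51.6] shelf [ -2.4 -59.3  51.6] jawdeg -112.6 (rel shelf y -0.1) F [-0.8 -0.5  0.1] open 0.01
```

View pics/p3.png

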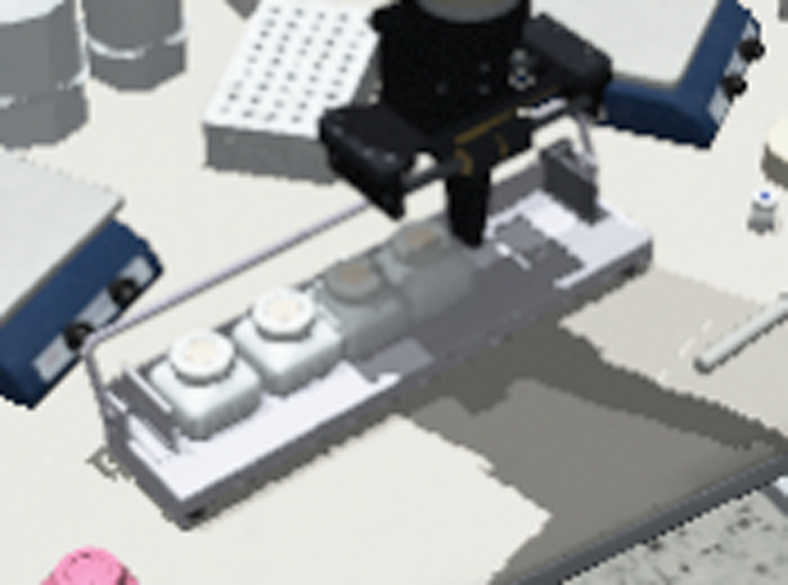

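The scene crop shows the end stop still at its outer place near (570,180). The finger tip, at (478,243), went past or over it and pushed d directly. The grip on the cap and the late contacts suggest the real fingertip is higher than assumed, so I'll measure it.

```bash
python3 - <<'E'
from h import *
p,R,j=rep()
d=cam("scene"); w=cam("top")
print(-d["R"].T@d["t"])
for z in (35,40.6,45,50,55,60,65,70): print(z,((proj(d,[p[0],p[1],z])[0]-[190,155])*4.5).round(), ((proj(d,s2w([-12,-59.3,z]))[0]-[190,155])*4.5).round())
# end stop edges: inner/outer
f=lambda X:((proj(d,s2w(X))-[190,155])*4.5).round()
print("stop outer pos corners",f([[-7,-168,66],[-7,-168,30],[45,-168,66]]).tolist())
print("D cap if closed",f([[17,-22.5,74],[17,32.5,74],[17,87.5,74],[17,142.5,74]]).tolist())
E
```

```text
t 17.6 pos [539.4  14.8  51.6] shelf [ -2.4 -59.4  51.6] jawdeg -112.6 (rel shelf y -0.1) F [-0.3 -0.7 -1.2] open 0.00
[ 40.96473927 946.82048316 968.5045757 ]
35 [468. 279.] [477. 287.]
40.6 [468. 273.] [477. 280.]
45 [468. 268.] [477. 275.]
50 [468. 262.] [477. 269.]
55 [468. 256.] [477. 264.]
60 [468. 250.] [477. 258.]
65 [468. 244.] [477. 252.]
70 [468. 238.] [478. 246.]
stop outer pos corners [[600.0, 180.0], [597.0, 221.0], [548.0, 142.0]]
D cap if closed [[404.0, 241.0], [334.0, 277.0], [262.0, 315.0], [187.0, 353.0]]
```

Measured: the closed fingertip is at z ≈ 66–72 with TCP z = 51.6, about 17 mm above the TCP instead of 11 mm below it. It therefore passed over the stop (top z 66), and the earlier pushes landed on the caps. From here I take tip z ≈ TCP z + 17. I'll go back and push the stop lower down.

Emit:
{"api": "apply_moves", "payload": {"increments": [[1, -5, 0, 5, 0], [1, -15, 0, 10, 0], [1, 0, 0, 40, 0], [1, 0, 0, 40, 0], [1, 0, 0, 30, 0], [1, 0, 0, 20, 0], [1, 0, 0, 5, 0], [1, 0, 0, 0, 0]]}}

```text
t: 18.45
eef_pos: [481.5, -124.6, 72.4]
tcp_rot: [1.569, 1.57, -0.399]
ft_force: [1.2, 0.1, -1.0]
opening: 0.005
```

Emit:
{"api": "apply_moves", "payload": {"increments": [[1, 15, 1, 0, 0], [1, 15, 0, 0, 0], [1, 10, 0, 0, 0], [1, 5, 0, 0, 0], [1, 0, 0, 0, 0]]}}

```text
t: 18.95
eef_pos: [482.5, -123.7, 26.3]
tcp_rot: [-1.516, 1.57, 2.802]
ft_force: [0.4, 0.8, 0.6]
opening: 0.005
```

```bash
python3 - <<'E'
from h import *
rep()
# dark-finger tip: darkest blob lowest row near the predicted column
d=cam("scene"); g=d["pixels"].max(2); p=status.state()["eef_pos"]
for z in (25,35,45,55,65): print(z,proj(d,[*p[:2],z])[0].round(1))
u=proj(d,[*p[:2],50])[0].round().astype(int)
print(u); print(g[u[1]-16:u[1]+22,u[0]-8:u[0]+9])
E
```

```text
t 18.9 pos [ 482.5 -123.7   26.3] shelf [  -1.8 -209.1   26.3] jawdeg -112.6 (rel shelf y -0.0) F [0.4 0.8 0.6] open 0.00
25 [331.5 199.1]
35 [331.7 196.6]
45 [331.9 194.1]
55 [332.  191.5]
65 [332.2 188.9]
[332 193]
[[ 51  59  75  52  16  33  38  46  48  51  59  36  23  23  22  23  46]
 [ 65  47  80  66  35  45  48  46  48  56  64  42  25  24  20  37  67]
 [ 70  49  49  49  48  47  41  37  40  53  54  32  24  44  41  49  62]
 [ 43  50  49  45  42  35  23  18  12  27  24  22  19  58  56  50  51]
 [ 46  45  85  69  28  14  10  11  10  14  18  16  10  47  53  50  49]
 [ 83  71  86  68  13  11  12  10  11  12  13  14  12  40  49  47  47]
 [162 178 112  31  12   9   9  12  11  13  15  13  11  38  46  44  45]
 [218 229 198 110  12   8  10   8  12  12  12  11  10  36  43  44  45]
 [228 229 229 153  10  13  10  15  12   9  12  12  38  43  42  44  44]
 [229 229 230 158  29   9   9  13  11  15  15  13  55 146 168 102  48]
 [229 229 229 161  40  11  11  12  11  14  12  10  82 205 229 194 171]
 [229 229 229 161  42  12  13  13  15  12  15  14 127 213 229 229 230]
 [229 229 230 162  42  12  12  
[... 1115 characters left out ...]
102 102 102 102 102  99  95  88  89  91  92  92  91  91  90]
 [101 102 101 102 102 102 103 103 101  93  88  91  92  91  91  92  91]
 [102 102 102 102 103 101 101 102 100 100 100  93  91  91  92  91  91]
 [102 102 103 102 102 101 101 101 105 103 100  93  91  91  91  91  90]
 [103 102 102 101 101 100 103 104 102 101 105  95  91  91  91  92  92]
 [103 101 102 101 105 104 100 102  98  98 109  98  92  92  91  92  91]
 [103 102 102 105 104 104  99  99  99  97  90  88  91  92  92  92  92]
 [101 104 103 103 101 100 100 100  98  93  82  86  91  92  91  92  92]
 [107 103 100  99 100 100  88  88  92  95  92  93  92  92  92  92  92]
 [105  99  99 100  89  73  54  79  92  93  92  92  93  91  91  91  92]]
```

The fingertip is now at z ≈ 41–47, against the stop plate (z 30–66). I'll go 4 mm lower and push.

Emit:
{"api": "apply_moves", "payload": {"increments": [[1, 4, 0, -6, 0], [1, 0, 0, -8, 0], [1, 0, 0, -8, 0], [1, 0, 0, -8, 0], [1, 0, 0, 0, 0]]}}

```text
t: 19.5
eef_pos: [494.5, -95.4, 22.8]
tcp_rot: [1.508, 1.57, -0.456]
ft_force: [-0.6, -0.5, 0.2]
opening: 0.009
```

Emit:
{"api": "apply_moves", "payload": {"increments": [[1, 0, 0, -8, 0], [1, 0, 0, -8, 0], [1, 0, 0, -8, 0], [1, 0, 0, -8, 0], [1, 0, 0, -8, 0], [1, 0, 0, -8, 0], [1, 0, 0, -8, 0], [1, 0, 0, -8, 0], [1, 0, 0, -8, 0]]}}

```text
t: 20.4
eef_pos: [522.0, -29.4, 22.6]
tcp_rot: [-0.787, 1.571, -2.753]
ft_force: [-1.0, -1.8, 1.0]
opening: 0.004
```

```bash
python3 - <<'E'
from h import *
rep()
# is the stop's old place bare now? deck/plate brightness at its old plate centre
d=cam("scene"); g=d["pixels"].max(2)
u=proj(d,s2w([[-2,-168,50],[10,-168,45],[-2,-168,40]])).round().astype(int); print([int(g[v,c]) for c,v in u])
E
```

```text
t 20.4 pos [522.  -29.4  22.6] shelf [  -1.6 -106.8   22.6] jawdeg -112.6 (rel shelf y -0.1) F [-1.  -1.8  1. ] open 0.00
[192, 142, 105]
```

Resistance is about 2 N against the motion and the stop's old place is bare, so the stop is moving.

Emit:
{"api": "apply_moves", "payload": {"increments": [[1, 0, 0, -8, 0], [1, 0, 0, -8, 0], [1, 0, 0, -6, 0], [1, 0, 0, -5, 0], [1, 0, 0, -4, 0], [1, 0, 0, -3, 0], [1, 0, 0, 0, 0]]}}

```text
t: 21.15
eef_pos: [535.1, 1.6, 22.6]
tcp_rot: [1.902, 1.57, -0.064]
ft_force: [-0.0, 0.6, 0.1]
opening: 0.006
```

Emit:
{"api": "apply_moves", "payload": {"increments": [[1, 0, 0, -3, 0], [1, 0, 0, -2, 0], [1, 0, 0, 0, 0]]}}

```text
t: 21.45
eef_pos: [536.9, 6.1, 22.6]
tcp_rot: [1.586, 1.571, -0.379]
ft_force: [-0.4, -0.5, -0.4]
opening: 0.005
```

Emit:
{"api": "apply_moves", "payload": {"increments": [[1, 0, 0, -2, 0], [1, 0, 0, 0, 0]]}}

```text
t: 21.65
eef_pos: [537.6, 7.9, 22.6]
tcp_rot: [1.456, 1.571, -0.51]
ft_force: [0.1, -1.0, 0.1]
opening: 0.007
```

Emit:
{"api": "apply_moves", "payload": {"increments": [[1, 0, 0, -2, 0], [1, 0, 0, -2, 0], [1, 0, 0, 0, 0]]}}

```text
t: 21.95
eef_pos: [539.2, 11.7, 22.6]
tcp_rot: [1.64, 1.571, -0.326]
ft_force: [-0.4, -1.3, 0.2]
opening: 0.006
```

Emit:
{"api": "apply_moves", "payload": {"increments": [[1, 0, 0, -2, 0], [1, 0, 0, 0, 0]]}}

```text
t: 22.15
eef_pos: [539.9, 13.6, 22.6]
tcp_rot: [1.781, 1.571, -0.185]
ft_force: [0.1, -0.1, -0.1]
opening: 0.009
```

```bash
python3 - <<'E'
from h import *
rep()
d=cam("scene"); hsv=cv2.cvtColor(d["pixels"],cv2.COLOR_RGB2HSV)
# cap centres: yellowish label
m=((hsv[...,0]>8)&(hsv[...,0]<35)&(hsv[...,1]>15)).astype(np.uint8)
x,y=slice(200,300),slice(190,265)
n,l,st,c=cv2.connectedComponentsWithStats(m[190:265,200:300])
for i in range(1,n):
    if 8<st[i,4]<120: print(st[i,4],(c[i]+[200,190]).round(1),w2s(onz(d,[c[i]+[200,190]],74)).round(1))
E
```

```text
t 22.1 pos [539.9  13.6  22.6] shelf [ -1.4 -60.3  22.6] jawdeg -112.6 (rel shelf y -0.1) F [ 0.1 -0.1 -0.1] open 0.01
28 [295.2 192. ] [[  48.4 -105.1   74. ]]
20 [292.6 198.3] [[ 30.4 -80.4  74. ]]
18 [263.9 217.6] [[14.3 35.4 74. ]]
```

Emit:
{"api": "apply_moves", "payload": {"increments": [[1, 0, 0, -2, 0], [1, 0, 0, -2, 0], [1, 0, 0, 0, 0]]}}

```text
t: 22.5
eef_pos: [540.9, 16.0, 22.6]
tcp_rot: [-0.355, 1.569, -2.32]
ft_force: [-4.6, -13.6, 2.3]
opening: 0.007
```

Emit:
{"api": "apply_moves", "payload": {"increments": [[1, 0, 0, -2, 0], [1, 0, 0, -1, 0], [1, 0, 0, 0, 0]]}}

```text
t: 22.8
eef_pos: [541.0, 16.7, 22.6]
tcp_rot: [-0.426, 1.566, -2.391]
ft_force: [-10.7, -33.0, 5.3]
opening: 0.002
```

Emit:
{"api": "apply_moves", "payload": {"increments": [[1, 0, 0, -2, 0], [1, 0, 0, 0, 0]]}}

```text
t: 23.0
eef_pos: [541.0, 17.1, 22.6]
tcp_rot: [-0.431, 1.564, -2.396]
ft_force: [-14.1, -47.4, 8.5]
opening: -0.001
```

```bash
python3 - <<'E'
from h import *
rep()
d=cam("scene"); g=cv2.cvtColor(d["pixels"],cv2.COLOR_RGB2BGR)
hsv=cv2.cvtColor(d["pixels"],cv2.COLOR_RGB2HSV)
for y in (-22.5,32.5,87.5,142.5):
    u=proj(d,s2w([17,y,74]))[0].round().astype(int); print(y,u); print(hsv[u[1]-3:u[1]+4:3,u[0]-4:u[0]+9:2].reshape(-1,3)[:14].tolist())
E
```

```text
t 23.0 pos [541.   17.1  22.6] shelf [ -1.7 -56.6  22.6] jawdeg -112.6 (rel shelf y -0.0) F [-14.1 -47.4   8.5] open -0.00
-22.5 [280 209]
[[120, 34, 15], [105, 41, 25], [98, 16, 63], [102, 22, 59], [110, 24, 65], [110, 28, 54], [120, 25, 31], [100, 51, 15], [15, 20, 50], [21, 22, 115], [90, 7, 107], [90, 8, 90], [110, 27, 56], [113, 28, 36]]
32.5 [264 217]
[[36, 6, 231], [36, 7, 196], [98, 6, 160], [102, 10, 125], [98, 12, 168], [94, 12, 164], [96, 10, 130], [30, 8, 167], [21, 28, 145], [20, 27, 141], [30, 11, 143], [84, 8, 150], [94, 12, 155], [95, 12, 127]]
87.5 [248 225]
[[35, 6, 238], [60, 2, 244], [80, 3, 239], [94, 8, 211], [101, 11, 183], [96, 5, 245], [99, 7, 239], [60, 2, 237], [19, 11, 246], [21, 15, 245], [20, 13, 239], [83, 4, 244], [96, 5, 234], [99, 7, 239]]
142.5 [231 233]
[[30, 7, 235], [40, 3, 241], [75, 2, 244], [98, 5, 225], [103, 11, 168], [100, 11, 202], [96, 5, 247], [90, 3, 243], [23, 8, 242], [21, 14, 243], [20, 9, 246], [75, 2, 246], [90, 3, 247], [94, 8, 235]]
```

The row is tight: the force rose sharply at TCP y ≈ -58, and the caps are at their closed-row pixels. I'll back off, then give the bottles one more low push flat to the rail.

Emit:
{"api": "apply_moves", "payload": {"increments": [[1, 0, 0, 5, 0], [1, 0, 0, 8, 0], [0.55, 0, -30, 0, 0], [0.55, 0, -28, 0, 0], [0.55, 0, 0, -35, 0], [0.55, 0, 0, -30, 0], [0.55, 0, 0, -7, 0], [0.55, 0, 0, 0, 0]]}}

```text
t: 23.85
eef_pos: [512.6, 99.3, 22.5]
tcp_rot: [2.059, 1.571, 0.095]
ft_force: [-0.1, 0.3, -0.2]
opening: 0.43
```

```bash
python3 - <<'E'
from h import *
rep()
E
```

```text
t 23.9 pos [512.6  99.3  22.5] shelf [-59.6   8.3  22.5] jawdeg -112.5 (rel shelf y 0.0) F [-0.1  0.3 -0.2] open 0.43
```

Emit:
{"api": "apply_moves", "payload": {"increments": [[0.55, -3, 12, 3, 0], [0.55, 0, 10, 0, 0], [0.55, 0, 8, 0, 0], [0.55, 0, 5, 0, 0], [0.55, 0, 2, 0, 0], [0.55, 0, 0, 0, 0]]}}

```text
t: 24.45
eef_pos: [545.3, 81.2, 25.4]
tcp_rot: [-1.028, 1.57, -2.994]
ft_force: [-0.1, -0.3, -0.2]
opening: 0.454
```

Emit:
{"api": "apply_moves", "payload": {"increments": [[0.55, 0, 2, 0, 0], [0.55, 0, 0, 0, 0]]}}

```text
t: 24.65
eef_pos: [545.8, 81.0, 25.4]
tcp_rot: [-1.22, 1.568, 3.097]
ft_force: [-6.5, 1.8, 2.7]
opening: 0.45
```

```bash
python3 - <<'E'
from h import *
rep()
E
```

```text
t 24.6 pos [545.8  81.   25.4] shelf [-21.9   4.2  25.4] jawdeg -112.6 (rel shelf y -0.0) F [-6.5  1.8  2.7] open 0.45
```

Contact at x = -22 is stiff at once, so c and d were already at the rail. Same for a and b.

Emit:
{"api": "apply_moves", "payload": {"increments": [[0.55, 0, 1, 0, 0], [0.55, 0, 0, 0, 0], [0.55, 0, -15, 0, 0], [0.55, 0, 0, -40, 0], [0.55, 0, 0, -40, 0], [0.55, 0, 0, -30, 0], [0.55, 0, 0, 0, 0], [0.55, 0, 10, 0, 0], [0.55, 0, 1, 0, 0], [0.55, 0, 0, 0, 0]]}}

```text
t: 25.65
eef_pos: [586.8, 182.2, 25.5]
tcp_rot: [-0.877, 1.57, -2.844]
ft_force: [-1.2, 1.0, 0.1]
opening: 0.446
```

Emit:
{"api": "apply_moves", "payload": {"increments": [[0.55, 0, 2, 0, 0], [0.55, 0, 0, 0, 0]]}}

```text
t: 25.85
eef_pos: [587.2, 182.1, 25.4]
tcp_rot: [-1.143, 1.567, -3.11]
ft_force: [-7.8, 4.5, 3.0]
opening: 0.454
```

Emit:
{"api": "apply_moves", "payload": {"increments": [[0.55, 0, 1.5, 0, 0], [0.55, 0, 0, 0, 0]]}}

```text
t: 26.05
eef_pos: [587.3, 182.0, 25.4]
tcp_rot: [-1.186, 1.565, 3.131]
ft_force: [-12.7, 6.8, 5.5]
opening: 0.449
```

```bash
python3 - <<'E'
from h import *
rep()
E
```

```text
t 26.1 pos [587.3 182.   25.4] shelf [-22.3 113.4  25.4] jawdeg -112.7 (rel shelf y -0.1) F [-12.7   6.8   5.5] open 0.45
```

All four are flat on the rail. Next I retreat up and over to behind the bail's sleeve.

Emit:
{"api": "apply_moves", "payload": {"increments": [[0.55, 0, -20, 0, 0], [1, -10, -20, 0, 0], [1, -40, 0, 0, 0], [1, -40, 0, 10, 0], [1, -20, 0, 40, 0], [1, 0, 0, 45, 0], [1, 0, 0, 45, 0], [1, 0, 0, 45, 0], [1, 0, 0, 35, 0], [1, 0, 0, 20, 0]]}}

```text
t: 27.05
eef_pos: [459.7, -26.7, 135.9]
tcp_rot: [1.217, 1.57, -0.752]
ft_force: [0.9, -0.3, -0.3]
opening: 0.003
```

```bash
python3 - <<'E'
from h import *
p,R,j=rep(); go(s2w([84,-125,130]),p,R)
d=cam("top"); print("edge",onz(d,[(330,80),(400,125),(440,150)],300).round())
print(s2w([84,-125,80]).round())
c=cv2.cvtColor(d["pixels"],cv2.COLOR_RGB2BGR)[150:280,190:365]; cv2.imwrite("pics/p4.png",cv2.resize(c,None,fx=4.5,fy=4.5,interpolation=cv2.INTER_CUBIC))
# caps in top view against the closed row
hsv=cv2.cvtColor(d["pixels"],cv2.COLOR_RGB2HSV); m=((hsv[...,0]>12)&(hsv[...,0]<32)&(hsv[...,1]>22)&(hsv[...,2]>150)).astype(np.uint8)
n,l,st,ce=cv2.connectedComponentsWithStats(m)
for i in range(1,n):
    X=w2s(onz(d,[ce[i]],74))[0]
    if 5<st[i,4]<150 and abs(X[0]-12)<25 and abs(X[1])<180: print(st[i,4],ce[i].round(1),X.round(1))
E
```

```text
t 27.1 pos [459.7 -26.7 135.9] shelf [ -60.1 -128.3  135.9] jawdeg -112.8 (rel shelf y -0.2) F [ 0.9 -0.3 -0.3] open 0.00
-> [594. -79. 130.] tool shift [  6.1 144.1  -3.8]
edge [[ 831.  -36.  300.]
 [ 741. -197.  300.]
 [ 693. -287.  300.]]
[[594. -79.  80.]]
16 [224.2 180.8] [ 17.  148.8  74. ]
15 [243.3 190. ] [19.1 93.5 74. ]
13 [261.3 199.4] [19.6 41.1 74. ]
7 [279.6 209.1] [ 19.5 -11.9  74. ]
```

The caps measure evenly in line: x 17–20, spacing 53–55 mm. Now over and down behind the sleeve.

Emit:
{"api": "apply_moves", "payload": {"increments": [[1, 0, 25, 0, 0], [1, 0, 40, 0, 0], [1, 0, 40, 0, 0], [1, 0, 25, -4, 0], [1, 0, 14, 0, 0], [1, 25, 0, 0, 0], [1, 25, 0, 0, 0], [1, 15, 0, 0, 0], [1, 6, 0, 0, 0], [1, 0, 0, 0, 0]]}}

```text
t: 28.1
eef_pos: [595.1, -75.9, 64.2]
tcp_rot: [-1.248, 1.57, 3.068]
ft_force: [0.2, 0.2, -0.8]
opening: 0.007
```

```bash
python3 - <<'E'
from h import *
p,R,j=rep()
E
```

```text
t 28.1 pos [595.1 -75.9  64.2] shelf [  83.9 -121.7   64.2] jawdeg -112.7 (rel shelf y -0.1) F [ 0.2  0.2 -0.8] open 0.01
```

Emit:
{"api": "apply_moves", "payload": {"increments": [[1, 0, -8, 0, 0], [1, 0, -7, 0, 0], [1, 0, -7, 0, 0], [1, 0, -7, 0, 0], [1, 0, -7, 0, 0], [1, 0, -7, 0, 0], [1, 0, -7, 0, 0], [1, 0, -7, 0, 0], [1, 0, -7, 0, 0], [1, 0, -4, 0, 0]]}}

```text
t: 29.1
eef_pos: [531.9, -49.4, 64.5]
tcp_rot: [-0.968, 1.571, -2.934]
ft_force: [2.3, -1.6, -0.6]
opening: 0.003
```

```bash
python3 - <<'E'
from h import *
p,R,j=rep()
# black sleeve seen in the scene view: where it lies on candidate bail angles
d=cam("scene")
for a in range(0,121,20):
    t=np.radians(a-30); X=s2w([[28-48*np.sin(t),y,48+48*np.cos(t)] for y in (-150,-95,-40,60,150)])
    u=proj(d,X).round().astype(int); print(a,u.tolist(),[d["pixels"][v,c].tolist() for c,v in u])
E
```

```text
t 29.1 pos [531.9 -49.4  64.5] shelf [  15.3 -121.5   64.5] jawdeg -112.6 (rel shelf y -0.1) F [ 2.3 -1.6 -0.6] open 0.00
0 [[306, 182], [292, 189], [277, 196], [249, 210], [222, 224]] [[10, 13, 12], [232, 232, 227], [232, 232, 227], [232, 232, 226], [232, 232, 226]]
20 [[309, 183], [295, 190], [280, 197], [252, 211], [225, 225]] [[13, 13, 16], [232, 232, 226], [232, 231, 226], [232, 231, 226], [232, 232, 226]]
40 [[313, 185], [299, 192], [284, 200], [255, 214], [228, 228]] [[232, 232, 227], [232, 231, 226], [200, 200, 193], [233, 232, 226], [232, 232, 226]]
60 [[317, 189], [302, 197], [287, 204], [259, 219], [231, 233]] [[78, 80, 84], [84, 84, 89], [60, 61, 66], [244, 247, 246], [244, 240, 230]]
80 [[319, 194], [305, 202], [290, 209], [262, 224], [234, 239]] [[86, 88, 93], [128, 130, 137], [111, 112, 119], [119, 122, 123], [110, 113, 114]]
100 [[321, 199], [307, 207], [292, 215], [264, 230], [236, 244]] [[107, 107, 114], [93, 95, 99], [76, 78, 83], [199, 207, 209], [209, 217, 219]]
120 [[321, 204], [307, 212], [293, 220], [264, 235], [238, 249]] [[96, 97, 104], [93, 95, 100], [74, 75, 79], [113, 118, 120], [113, 118, 119]]
```

The bail resists with about 2.8 N and has left its old place. I'll carry on over and down.

Emit:
{"api": "apply_moves", "payload": {"increments": [[1, 3, -4, 0, 0], [1, 5, -4, 0, 0], [1, 5, -3, 0, 0], [1, 5, -2, 0, 0], [1, 0, 0, 0, 0]]}}

```text
t: 29.65
eef_pos: [519.9, -44.5, 45.7]
tcp_rot: [-1.356, 1.569, 2.961]
ft_force: [-0.0, 0.9, -0.3]
opening: -0.0
```

```bash
python3 - <<'E'
from h import *
p,R,j=rep()
E
```

```text
t 29.6 pos [519.9 -44.5  45.7] shelf [   2.3 -121.6   45.7] jawdeg -112.6 (rel shelf y -0.1) F [-0.   0.9 -0.3] open -0.00
```

Emit:
{"api": "apply_moves", "payload": {"increments": [[1, -5, 3, 0, 0], [1, -30, 0, 0, 0], [1, 0, -12, 0, 0], [1, 0, -11, 0, 0], [1, 0, 0, 0, 0], [1, 10, 0, 0, 0], [1, 10, 0, 0, 0], [1, 8, 0, 0, 0], [1, 5, 0, 0, 0], [1, 0, 0, 0, 0]]}}

```text
t: 30.65
eef_pos: [501.7, -37.0, 47.5]
tcp_rot: [-1.34, 1.569, 2.977]
ft_force: [-0.2, -0.5, 0.6]
opening: 0.004
```

```bash
python3 - <<'E'
from h import *
p,R,j=rep()
E
```

```text
t 30.6 pos [501.7 -37.   47.5] shelf [ -17.3 -121.6   47.5] jawdeg -112.6 (rel shelf y -0.1) F [-0.2 -0.5  0.6] open 0.00
```

Emit:
{"api": "apply_moves", "payload": {"increments": [[1, 3, 0, 0, 0], [1, 3, 0, 0, 0], [1, 2, 0, 0, 0], [1, 0, 0, 0, 0]]}}

```text
t: 31.05
eef_pos: [502.1, -37.0, 40.5]
tcp_rot: [1.109, 1.571, -0.857]
ft_force: [-0.0, -0.1, -0.1]
opening: 0.006
```

Emit:
{"api": "apply_moves", "payload": {"increments": [[1, 2, 0, 0, 0], [1, 0, 0, 0, 0]]}}

```text
t: 31.25
eef_pos: [502.1, -37.0, 38.5]
tcp_rot: [1.316, 1.571, -0.65]
ft_force: [0.4, -0.3, -0.1]
opening: 0.004
```

Emit:
{"api": "apply_moves", "payload": {"increments": [[1, 2, 0, 0, 0], [1, 0, 0, 0, 0]]}}

```text
t: 31.45
eef_pos: [502.1, -37.0, 36.5]
tcp_rot: [1.129, 1.571, -0.837]
ft_force: [0.3, -0.0, -0.4]
opening: 0.005
```

```bash
python3 - <<'E'
from h import *
p,R,j=rep()
d=cam("scene"); c=cv2.cvtColor(d["pixels"],cv2.COLOR_RGB2BGR)
for a in (80,90,100,110,120):
    t=np.radians(a-30); X=s2w([[28-48*np.sin(t),y,48+48*np.cos(t)] for y in (60,90,140)])
    u=proj(d,X); print(a,u.round(1).tolist())
# dark/grey bar rows along columns
g=d["pixels"].max(2)
for col in (238,255,264): print(col,g[222:256,col].tolist())
E
```

```text
t 31.4 pos [502.1 -37.   36.5] shelf [ -17.  -121.5   36.5] jawdeg -112.6 (rel shelf y -0.1) F [ 0.3 -0.  -0.4] open 0.01
80 [[261.7, 224.3], [252.7, 229.0], [237.5, 236.9]]
90 [[262.8, 227.1], [253.9, 231.8], [238.6, 239.8]]
100 [[263.7, 229.8], [254.8, 234.5], [239.6, 242.5]]
110 [[264.2, 232.4], [255.4, 237.1], [240.2, 245.1]]
120 [[264.5, 234.7], [255.7, 239.4], [240.6, 247.5]]
238 [232, 232, 231, 231, 232, 223, 209, 230, 243, 240, 235, 229, 221, 201, 162, 150, 178, 189, 219, 230, 232, 230, 212, 176, 162, 192, 178, 118, 98, 193, 208, 165, 119, 198]
255 [245, 240, 235, 222, 192, 183, 205, 227, 238, 237, 233, 233, 229, 208, 173, 151, 178, 167, 122, 154, 210, 222, 174, 162, 213, 240, 246, 245, 246, 235, 180, 118, 103, 101]
264 [228, 149, 120, 206, 245, 248, 246, 241, 225, 187, 161, 185, 177, 120, 97, 198, 226, 183, 168, 212, 239, 246, 245, 246, 236, 171, 101, 103, 100, 94, 95, 95, 174, 206]
```

The image rows put the bar at about 120°. I'll press on until the force confirms the end stop of its swing.

Emit:
{"api": "apply_moves", "payload": {"increments": [[1, 2, 0, 0, 0], [1, 0, 0, 0, 0]]}}

```text
t: 31.7
eef_pos: [502.0, -37.0, 34.4]
tcp_rot: [-0.497, 1.571, -2.463]
ft_force: [0.2, 0.1, -0.1]
opening: 0.002
```

Emit:
{"api": "apply_moves", "payload": {"increments": [[1, 2, 0, 0, 0], [1, 0, 0, 0, 0]]}}

```text
t: 31.9
eef_pos: [502.2, -37.0, 33.3]
tcp_rot: [1.618, 1.57, -0.348]
ft_force: [-3.2, -0.3, 13.7]
opening: 0.002
```

Emit:
{"api": "apply_moves", "payload": {"increments": [[1, 2, 0, 0, 0], [1, 0, 0, 0, 0]]}}

```text
t: 32.1
eef_pos: [502.4, -37.1, 32.6]
tcp_rot: [1.668, 1.569, -0.298]
ft_force: [-8.5, 0.9, 33.2]
opening: 0.003
```

The bail is at its hard stop. I retreat upward and clear, then check.

Emit:
{"api": "apply_moves", "payload": {"increments": [[1, -5, 0, 0, 0], [1, -30, 0, 0, 0], [1, -45, 0, 0, 0], [1, -45, 0, 0, 0], [1, 0, -30, 30, 0], [1, 0, -10, 40, 0], [1, 0, 0, 45, 0], [1, 0, 0, 40, 0], [1, 0, 0, 20, 0], [1, 0, 0, 0, 0]]}}

```text
t: 33.1
eef_pos: [397.1, -184.9, 155.6]
tcp_rot: [0.844, 1.57, -1.125]
ft_force: [-0.0, 0.1, 0.4]
opening: 0.006
```

```bash
python3 - <<'E'
from h import *
rep()
t=cam("top"); s=cam("scene")
a=cv2.resize(cv2.cvtColor(t["pixels"],cv2.COLOR_RGB2BGR)[150:280,190:400],(795,492),interpolation=cv2.INTER_CUBIC)[:300]
b=cv2.resize(cv2.cvtColor(s["pixels"],cv2.COLOR_RGB2BGR)[165:265,195:400],(795,388),interpolation=cv2.INTER_CUBIC)[:300]
cv2.imwrite("pics/fin.png",np.vstack([a,b]))
E
```

```text
t 33.1 pos [ 397.1 -184.9  155.6] shelf [ -57.1 -298.4  155.6] jawdeg -112.8 (rel shelf y -0.2) F [-0.   0.1  0.4] open 0.01
```

View pics/fin.png

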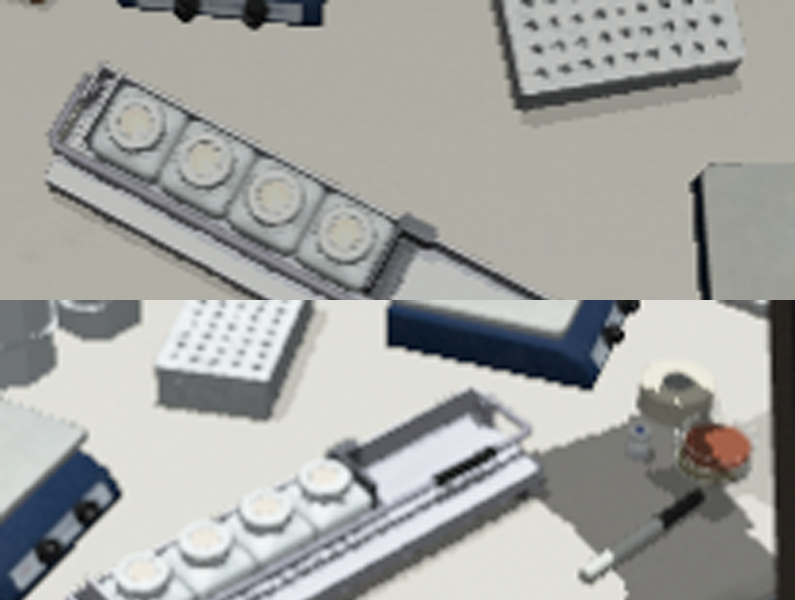

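The final view shows the four bottles side by side against the left end, caps at (137,123), (205,160), (274,197) and (345,234). The stop is tight at (400,260), the bail is down in front, and the tape, vial and marker have not moved. I'm handing in.

```bash
python3 -c "
from cell import env; print(env.job_done())"
```

```text
the job is handed in; nothing more can be done
None
```

I put bottle d on the shelf, pushed all four bottles flat to the back rail, and closed the row with the end stop. Last, I swung the bail fully down. The job took about 33 s of robot time, and I handed it in with the arm clear.

**Last checks:**
- **Row:** the final picture shows four upright bottles side by side against the left end, with the stop tight. In the last measurement before the bail, the cap spacings came out at 52–55 mm against the true 55. The camera scale reads about 1% short, and one cap was partly hidden.
- **Rail:** in the last low push, both pairs of bottles resisted firmly at once, at the same depth.
- **Bail:** it met a hard stop, and the image puts it at about 120°, which is fully down.
- **Bystanders:** the tape roll, vial and marker show no sign of being disturbed.

**What went wrong or disagreed:**
- **Fingertip height:** the pictures put the fingertip about 17 mm above the reported TCP, not 11 mm below it. Because of this, d was gripped by its cap, and the first pushes landed on the caps.
- **First stop push:** it passed over the end stop and slid d and the others along directly. Nothing tipped, and I redid it lower.
- **Push forces:** the stop push peaked at about 50 N at the wrist, and the bail press at about 34 N. Both were made with the fingertips. The stop push is above the 40 N limit for the arm and gripper body, which I took not to cover the fingers.

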